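# Close and lock the filter hatch of a fume extractor

### The arm

A 6-joint arm with a two-finger parallel gripper is mounted at the origin on the work surface. World frame = base frame: x ahead of the robot, y to its left, z up, the work surface at z = 0. Lengths are in mm, angles in degrees, forces in N, time in s.
With the tool pointing down it reaches from about 375 to 900 mm from the base axis. Payload 3.1 kg.
Tool frame: the origin (TCP) lies midway between the tips of the shut fingers; the grasp point (between the pads) lies 19 mm behind it; z points along the fingers, y is the line along which they close (so a half turn about z gives the same grasp; the last joint's range is limited). The gripper opens to 87 mm and grips with 3 to 60 N. Pads are 19 mm wide; open, the fingers measure 117 mm over their backs; the gripper's body (75 mm by 190 mm) begins 51 mm behind the grasp point.
Start: joints at [56.064, 30.224, 82.088, -0, 67.689, -10.227], TCP at [251.265, 572.243, 222.548] pointing down, gripper open.
Joint ranges: [-176.69, 176.69], [-43.24, 126.21], [12.49, 139.97], [-82, 262], [0, 151.66], [-163.58, 163.58]. Speed limits (degrees/s): [159.86, 159.86, 180, 180, 180, 180].

### API

Orientations are given as [roll, pitch, yaw] about the fixed x, y, z axes, in that order (R = Rz(yaw) Ry(pitch) Rx(roll)).
In Python, from plant import sense, read_camera, get_calibration, close_job gives the robot as it stands.
- The arm moves only by the tool move_arm, never from a script. Its argument "series" is text: rows parted by semicolons, each of 4 numbers parted by spaces: the shift along the tool's x, y, z in mm, then the turn about the tool's z in rad. A call has 1 to 5 rows; each row is the pose to reach, as a shift and turn from the pose commanded when the call began, along the tool's axes at that moment; what a row does not reach only later rows make up. A row lasts 1/12 s, in which the tool goes at most 41.7 mm and 7.16 degrees, less where a joint would pass 70% of its speed; a pose out of reach is approached as far as the arm can. A call with a gripper value outside its range is refused whole. "grip" is the closure, from 0 (fully open) to 1 (shut), set as the call begins (left out, the last holds). The fingers move at their own pace and stop on an object; the grip force is fixed at half the most. Time passes only in rows, so rows that repeat a pose let the fingers close. It gives the time, the measured TCP pose, the force, the opening and the grip force at its end, in the units of the state.
- sense(): the state, without advancing time (a new reading comes with each control period).
- read_camera(name): name is "scene" or "top" or "wrist"; returns the picture (420x560x3 uint8, blue, green, red); there is no depth.
- get_calibration(name): a dict with "K" (3x3 intrinsics, pixels), "eye" and "rotation" of the camera in the world. Camera axes: x right, y down, z forward; pixel columns grow to the right and rows downward; lengths in mm; the calibration is good to about 2 mm. The wrist camera is an equidistant fisheye: a pixel r from the principal point sees the ray r / f radians off the axis. A picture is of the moment at which its call begins: read the wrist's pose just before it. get_calibration takes no time and is no camera call; for the wrist camera it gives the pose at the moment of the call.
- close_job(): hands the job in; it is judged then, once.
The state is a dict: "time": time; "q": joint angles; "qvel": joint speeds; "joint_torque": joint torques, N m; "ee_pos": TCP position; "orientation": TCP orientation; "force": force on the tool from outside, world axes, zero at the start; "moment": the same for the moment, N m; "grip_width": finger opening in mm; "gripper_force": force on a finger pad.
Only numpy, scipy, OpenCV 4.12 (cv2) and the standard library are available. Lean on these libraries where they do the work, as an engineer would, in place of code of your own. Each camera call takes 0.05 s, during which the arm holds its last target. There are 200 camera calls.

### The job

The carbon filter of the fume extractor has just been changed. Swing its hatch shut, then push in the red wing fastener (turn it to and fro under light pressure until its stud falls into the slot) and give it a quarter turn clockwise until it drops into its locked detent, and let it go. Do not force the fastener, and leave the things lying around the extractor where they are.

Things in the scene. Friction and masses are not known exactly. Their poses are not given: they have to be found in the camera images.
- extractor: White bench-top fume extractor, a fixed box 260 mm front to back (its x), 280 mm wide (its y), deck 130 mm above the bench. Origin under its centre; its front (-x, with dial, rocker and louvres) faces the robot within 25 degrees. The new black filter lies in a well in the deck; a grey hatch, hinged along the far side, covers it.
- hatch (a joint): Angle of the grey hatch plate (205 mm front to back, 224 wide, 6 thick), rad: 0 shut flat, positive as its front edge rises; starts ajar at 0.35 to 0.75. A stiff hinge along the extractor's y holds it wherever it is left; 2 to 4 N at the front edge push it down.
- hatch_hinge (a point): Middle of the hatch's hinge axis, 100 mm behind the extractor's centre (its +x), 134 mm above the bench. Its axes are the hatch's own: x = extractor's x when shut.
- hatch_pad_left (a point): Centre of the top of the left black rubber thumb pad (34 x 44 mm, 2 mm proud) at the hatch's front edge, for pushing the hatch down. 182 mm in front of the hinge axis, 70 mm to +y of the middle, 5 mm above the hinge axis when shut.
- hatch_pad_right (a point): The same on the right pad, 70 mm to -y of the middle.
- wing_grip (a point): Middle of the upright red wing of the sprung fastener, a bar 52 mm long (x), 10 thick (y), 26 high (z, the fastener's axis), 165 mm in front of the hinge axis, midway across the hatch. With the hatch shut and the wing not pushed in: 172.5 mm above the bench, 65 mm in front of the extractor's centre.
- wing_flange (a point): On the wing's axis, top face of the red round flange (46 mm across, 4.5 thick) under the bar, 13 mm below wing_grip. Tips of fingers that grip the bar rest on it and push the wing in. At rest its underside clears the hatch by 18 mm.
- wing (a joint): Turn of the wing, rad, positive clockwise from above: 0 with the bar front to back (red dot on the hatch), about 1.57 across (green dots). Starts at -0.4 to 0.4, stays where put. The stud was clamped in it by hand: its cross pin, unseen under the hatch, lines up with the slot at an unknown turn between -0.5 and 0.5 and goes in only within 0.07 of it; locked is 1.55 to 1.8 further.
- plunger (a joint): How far the wing is pushed in, m: 0 at rest (stud drawn up into the hatch), at most 0.0165. A spring resists: 4.5 N to start plus 0.2 N per mm. A pin that is out of line is caught on the slot plate within 1 mm; in line it goes through, is free to turn from 9 mm on and bottoms in its cup at 12.5 mm. Above 8.5 N it is caught or bottomed. Locked and let go, the wing stays in about 7.3 mm.
- receptacle: Steel slot plate of the fastener, 36 mm square, in the deck. Origin on its top, 130 mm above the bench, on the fastener's axis; the 28 x 6.6 mm slot runs along x. A pin caught on the plate falls into the slot when it is turned there under light pressure (8 to 12 N).
- cam (a point): On the fastener's axis, 5 mm below the slot plate's top: the cam under the plate. Once 9 mm in, the pin is turned clockwise; from 0.7 to 1.3 rad after the slot the cam draws it down to 10.8 mm (under 0.12 N m), just after that it is free to snap up by 3 mm into the detent, 1.55 to 1.8 rad after the slot; a hard stop follows. Short of the detent it is not locked.
- old_filter: Bystander: spent filter cartridge lying on the bench, 116 x 186 x 22 mm, brown frame, dark face. Origin under its centre.
- resin_bottle: Bystander: black bottle with orange label, 72 mm across, 170 mm high. Origin under its centre.
- cup: Bystander: clear cup, 68 mm across, 85 mm high. Origin under its centre.
- scraper: Bystander: spatula lying on the bench, 190 mm long. Origin under its middle.

How it is judged (in metres and radians):
On the way, in this order (a step that is already met when the one before it is completed fails the run):
1. the hatch is swung down onto the deck (joint hatch under 0.03 rad) (value of joint hatch below 0.03 rad), for 0.1 s.
2. with the hatch down (under 0.012 rad) the wing is pushed in by more than 5.5 mm and turned past 0.6 rad (value of joint hatch below 0.012 rad and value of joint plunger above 0.0055 m and value of joint wing above 0.6 rad).
At the end, for the whole second after the job is handed in: Hatch flush (under 0.012 rad, 2.5 mm at its front edge); wing let go and at rest in the detent, turned beyond 0.98 rad and held in by its hooked stud 6.2 to 7.9 mm below its rest height (about 7.3 in the detent, over 8.3 short of it, 0 if it came out) (value of joint hatch below 0.012 rad and value of joint wing above 0.98 rad and value of joint plunger between 0.0062 and 0.0079 m and velocity of joint wing between -0.05 and 0.05 rad/s); the robot touches nothing.
It fails at once if the fastener is forced: more than 30 N between its stud and the receptacle (contact force between receptacle and anything else above 30 N).
It fails at once if a thing lying around the extractor is moved by more than 20 mm or tipped (distance of any of old_filter, resin_bottle, cup, scraper from where it was at the start of the episode above 0.02 m or angle between any of old_filter, resin_bottle, cup, scraper's own z axis and vertical above 0.3 rad).
It also fails if it takes over 72 s, if anything falls off the work surface, if the arm or the gripper's body presses on something with over 40 N, if the wrist force passes 120 N, or if a joint passes its speed limit or range.

## Working session

There is one attempt and no reset: what is moved stays moved. The work goes in short steps, Python scripts to look and compute and a tool call to move; the robot and the scene stay as the last step left them, time stands still between calls to the robot, and variables do not carry over. Pictures are saved under pics/ and viewed, at most 10 in all, crops included, and the job is handed in when it is done.

Besides the shell and the picture viewer there is one more tool, called after "Call:" as name(argument=value, ...), one argument or row to a line, values as JSON. move_arm: Moves the arm, as the interface text tells. Its arguments: {"type":"object","properties":{"series":{"type":"string"},"grip":{"type":"number"}},"required":["series"]}

```bash
mkdir -p pics; ls
python3 - <<'E'
from plant import *
import cv2,numpy as np
s=sense();print(s['time'],s['ee_pos'],s['orientation'],s['force'],s['grip_width'])
for n in ('scene','top'):
    cv2.imwrite(f'pics/{n}0.png',read_camera(n)); c=get_calibration(n); print(n,c)
print(get_calibration('wrist'))
E
```

```text
pics
0.0 [250.88164926 571.65033556 221.58217232] [-1.79879680e+02 -2.21941537e-02  1.56290393e+02] [-0.29240095  0.57967762 -0.49592533] 86.76350657079753
scene {'K': array([[418.14161861,   0.        , 282.06330281],
       [  0.        , 418.14161861, 206.66034193],
       [  0.        ,   0.        ,   1.        ]]), 'eye': array([1084.34319479, -408.15999649,  773.49729288]), 'rotation': array([-1.34393646e+02,  1.67684172e-03,  4.93668724e+01])}
top {'K': array([[393.94508106,   0.        , 276.90164579],
       [  0.        , 393.94508106, 206.06121446],
       [  0.        ,   0.        ,   1.        ]]), 'eye': array([ 342.40146052,   46.68970888, 1156.60522804]), 'rotation': array([-166.06233966,    0.17790088,  -90.13791341])}
{'K': array([[325.1922621 ,   0.        , 284.50766565],
       [  0.        , 325.1922621 , 210.91662314],
       [  0.        ,   0.        ,   1.        ]]), 'eye': array([191.80190248, 598.66480365, 384.33550533]), 'rotation': array([1.65948518e+02, 7.40548878e-02, 6.62835793e+01])}
```

View pics/scene0.png

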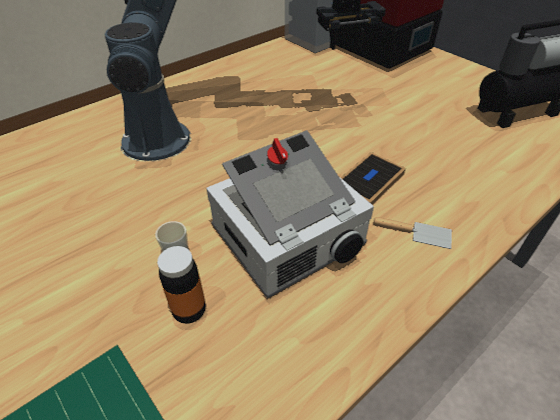

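View pics/top0.png

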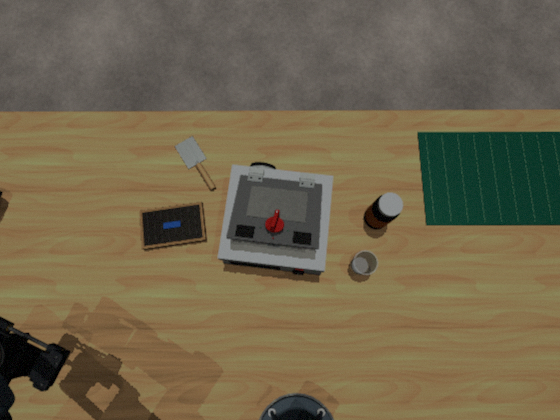

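```bash
cat > h.py <<'E'
import cv2,numpy as np
from scipy.spatial.transform import Rotation as R
from plant import *
def ray(n,uv):
    c=get_calibration(n);K=c['K'];r=R.from_euler('xyz',c['rotation'],degrees=True)
    d=np.linalg.inv(K)@np.array([uv[0],uv[1],1.]);return np.array(c['eye']),r.apply(d)
def onz(n,uv,z):
    e,d=ray(n,uv);return e+d*(z-e[2])/d[2]
def two(uvt,uvs):
    a,d=ray('top',uvt);b,f=ray('scene',uvs)
    st=np.linalg.lstsq(np.stack([d,-f],1),b-a,rcond=None)[0]
    p,q=a+st[0]*d,b+st[1]*f;return (p+q)/2,np.linalg.norm(p-q)
def proj(n,p):
    c=get_calibration(n);r=R.from_euler('xyz',c['rotation'],degrees=True)
    v=c['K']@r.inv().apply(np.array(p)-c['eye']);return v[:2]/v[2]
E
python3 - <<'E'
from h import *
t=cv2.imread('pics/top0.png');s=cv2.imread('pics/scene0.png')
a=cv2.resize(t[150:290,205:345],None,fx=4,fy=4,interpolation=cv2.INTER_CUBIC)
cv2.imwrite('pics/ct.png',a)
b=cv2.resize(s[120:300,195:385],None,fx=3.3,fy=3.3,interpolation=cv2.INTER_CUBIC)
b=cv2.resize(s[120:300,195:385],None,fx=3,fy=3,interpolation=cv2.INTER_CUBIC)
cv2.imwrite('pics/cs.png',b)
for n,i in(('top',t),('scene',s)):
    h=cv2.cvtColor(i,cv2.COLOR_BGR2HSV)
    m=((h[...,0]<8)|(h[...,0]>172))&(h[...,1]>170)&(h[...,2]>70)
    k,l,st,c=cv2.connectedComponentsWithStats(m.astype(np.uint8))
    print(n,[(st[j].tolist(),c[j].round(1)) for j in range(1,k) if st[j][4]>20])
E
```

```text
top [([266, 210, 18, 22, 211], array([274.5, 222.8]))]
scene [([274, 138, 14, 23, 108], array([280.2, 148.8])), ([268, 147, 13, 17, 128], array([272.8, 156. ]))]
```

View pics/ct.png

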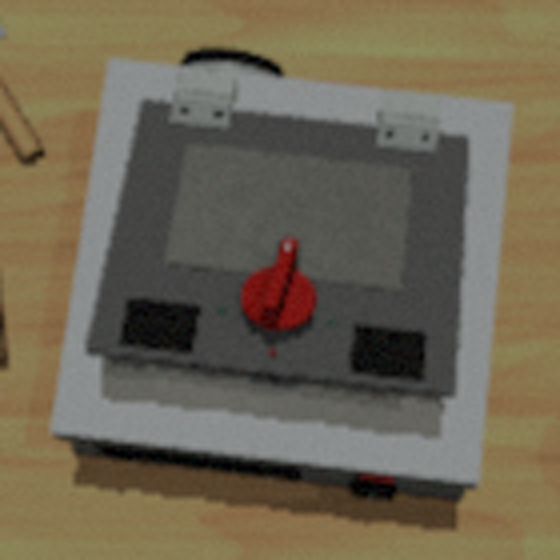

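View pics/cs.png

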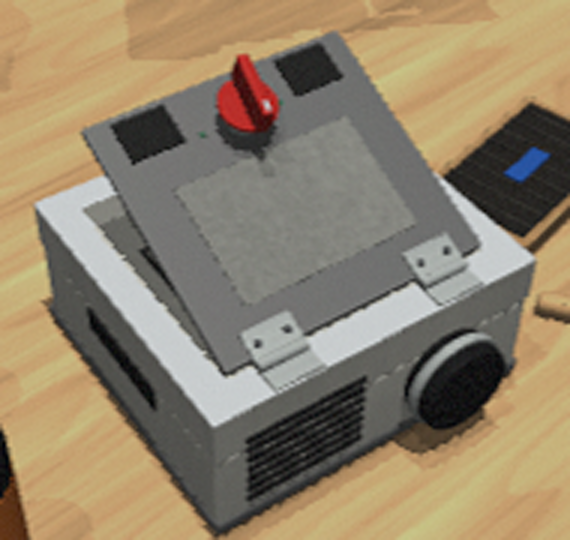

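Run:
```python
from h import *
T=lambda x,y:(205+(x+.5)/4-.5,150+(y+.5)/4-.5)
S=lambda x,y:(195+(x+.5)/3-.5,120+(y+.5)/3-.5)
C=[onz('top',T(*p),130) for p in((108,60),(514,103),(476,485),(53,437))]
for c in C:print(c.round(1))
D=[onz('scene',S(*p),130) for p in((533,262),(212,425),(37,205))]
for c in D:print('s',c.round(1))
print('c top',np.mean(C,0),'scene',(D[0]+D[2])/2)
f=lambda v:np.degrees(np.arctan2(v[1],v[0]))
print(f(C[0]-C[3]),f(C[1]-C[2]),f(C[0]-C[1])-90,f(C[3]-C[2])-90,'s',f(D[1]-D[2]),f(D[0]-D[1])-90)
print([np.linalg.norm(C[i]-C[i-1]).round(1) for i in range(4)],np.linalg.norm(D[1]-D[2]),np.linalg.norm(D[0]-D[1]))
for n,a,b in(('padL',(160,325),(309,68)),('padR',(388,352),(150,133)),('wingtip',(288,243),(267,104))):print(n,two(T(*a),S(*b)))
```

```text
[715.3 173.9 130. ]
[ 683.2 -104.8  130. ]
[424.6 -70.8 130. ]
[456.2 203.1 130. ]
s [715.6 169.7 130. ]
s [ 679.5 -103.6  130. ]
s [426.2 -71.4 130. ]
c top [569.83746178  50.32412792 130.        ] scene [570.883779    49.15184633 130.        ]
-6.430502483200719 -7.489328299955694 -6.572901356158482 -6.584003221850651 s -7.232816116804398 -7.518955587521873
[np.float64(260.8), np.float64(280.5), np.float64(260.9), np.float64(275.7)] 255.31115370646887 275.64583659808113
padL (array([514.59848296, 127.56320933, 213.21349422]), np.float64(0.1849216584058005))
padR (array([497.88541681, -10.57329813, 212.1544235 ]), np.float64(0.11224377757325855))
wingtip (array([557.969569  ,  48.98335917, 243.33798529]), np.float64(1.6749563688482019))
```

Call:
move_arm(
  series="-15 -11 -10; -46 -33 -23; -78 -56 -23; -110 -79 -23; -142 -102 -23",
  grip=1,
)

```text
validation failed for argument at $.se...
```

Call:
move_arm(
  series="-15 -11 -10 0; -46 -33 -23 0; -78 -56 -23 0; -110 -79 -23 0; -142 -102 -23 0",
  grip=1,
)

```text
time: 0.52
ee_pos: [340.5, 420.3, 245.4]
orientation: [-180.0, 0.0, 156.4]
force: [0.5, -0.1, -0.7]
grip_width: 61.6
gripper_force: 0.0
```

Call:
move_arm(
  series="-32 -23 0 0; -64 -46 0 0; -96 -69 0 0; -128 -92 0 0; -160 -115 0 0",
)

```text
time: 0.93
ee_pos: [440.8, 250.3, 245.3]
orientation: [-180.0, -0.0, 156.3]
force: [0.5, 0.2, -1.1]
grip_width: 28.2
gripper_force: 0.0
```

Call:
move_arm(
  series="-32 -23 0 -0.1; -64 -46 0 -0.2; -96 -69 0 -0.29; -116 -85 0 -0.293; -116 -85 0 -0.293",
)

```text
time: 1.35
ee_pos: [515.6, 123.2, 245.3]
orientation: [-179.9, 0.1, 172.8]
force: [-0.9, -0.1, 0.9]
grip_width: 1.5
gripper_force: 0.0
```

```bash
cat >> h.py <<'E'
def to(x,y,z,yaw=None):
    s=sense();p=np.array(s['ee_pos']);r=R.from_euler('xyz',s['orientation'],degrees=True)
    dy=0 if yaw is None else -np.radians((yaw-s['orientation'][2]+180)%360-180)
    return r.inv().apply(np.array([x,y,z])-p).round(1),round(dy,3)
def st():
    s=sense();print('t',round(s['time'],2),'p',np.round(s['ee_pos'],1),'o',np.round(s['orientation'],1),'F',np.round(s['force'],1),'M',np.round(s['moment'],2),'w',round(s['grip_width'],1),round(float(s['gripper_force']),1))
E
python3 -c "
from h import *
st();print(to(513,127.2,225),to(505,128,170),to(501,128.7,139,173.1))"
```

```text
t 1.35 p [515.6 123.2 245.3] o [-1.799e+02  1.000e-01  1.728e+02] F [-0.9 -0.1  0.9] M [ 0.08  0.   -0.01] w 1.5 0.0
(array([ 3.1,  3.7, 20.3]), 0) (array([11.3,  3.6, 75.3]), 0) (array([ 15.4,   3.8, 106.3]), np.float64(-0.006))
```

Call:
move_arm(
  series="2 4 15 0; 3 4 27 0; 5 4 37 0; 7 4 47 0; 8 4 57 0",
)

```text
time: 1.77
ee_pos: [503.9, 133.3, 187.9]
orientation: [180.0, -0.1, 173.1]
force: [-0.6, 0.2, 1.9]
grip_width: 0.6
gripper_force: 0.4
```

Call:
move_arm(
  series="2 0 10 0; 4 0 20 0; 5 0 30 0; 6 0 38 0; 7 0 44 0",
)

```text
time: 2.18
ee_pos: [497.5, 134.0, 143.8]
orientation: [180.0, -0.1, 173.1]
force: [0.7, 0.7, 0.5]
grip_width: 0.7
gripper_force: 0.3
```

Call:
move_arm(
  series="0 0 2 0; 0 0 4 0; 0 0 5 0; 0 0 5.5 0; 0 0 6 0",
)

```text
time: 2.6
ee_pos: [498.1, 133.6, 139.3]
orientation: [180.0, 0.0, 173.1]
force: [-2.5, 0.5, 9.2]
grip_width: 0.5
gripper_force: 4.5
```

Call:
move_arm(
  series="0 0 1 0; 0 0 1.5 0; 0 0 1.5 0; 0 0 -10 0; 0 0 -40 0",
)

```text
time: 3.02
ee_pos: [495.8, 133.1, 176.6]
orientation: [-179.9, -0.4, 173.1]
force: [-0.3, 0.5, -0.8]
grip_width: 0.3
gripper_force: 0.0
```

Call:
move_arm(
  series="0 0 -40 0; 0 -30 -70 0; 0 -70 -70 0; 0 -110 -70 0; 0 -130 -70 0",
  grip=0,
)

```text
time: 3.43
ee_pos: [482.8, 1.1, 249.9]
orientation: [-179.9, 0.2, 173.0]
force: [-0.0, 0.2, -0.7]
grip_width: 26.0
gripper_force: 0.0
```

Run:
```python
from h import *
st()
t=read_camera('top');s=read_camera('scene');
a=cv2.resize(t[150:290,205:345],None,fx=4,fy=4,interpolation=cv2.INTER_CUBIC)
b=cv2.resize(s[130:270,230:345],None,fx=4,fy=4,interpolation=cv2.INTER_CUBIC)
cv2.imwrite('pics/t1.png',t);cv2.imwrite('pics/s1.png',s)
v=np.hstack([a[:,100:460],b[:, :440]]);cv2.imwrite('pics/v1.png',v);print(v.shape)
for n,i in(('top',t),('scene',s)):
    h=cv2.cvtColor(i,cv2.COLOR_BGR2HSV)
    m=((h[...,0]<8)|(h[...,0]>172))&(h[...,1]>150)&(h[...,2]>60)
    k,l,q,c=cv2.connectedComponentsWithStats(m.astype(np.uint8))
    print(n,[(q[j].tolist(),c[j].round(1)) for j in range(1,k) if q[j][4]>20])
# predicted features when shut
y=np.radians(-6.9);c0=np.array([570.2,49.8,0]);Rz=R.from_euler('z',y)
for p in((-82,70,139),(-82,-70,139),(-65,0,185.5),(-65,0,159.5)):
    w=c0+Rz.apply(p);print(p,w.round(1),'top',proj('top',w).round(1),'scene',proj('scene',w).round(1))
```

```text
t 3.43 p [482.8   1.1 249.9] o [-179.9    0.2  173. ] F [-0.   0.2 -0.7] M [ 0.03 -0.01  0.06] w 26.0 0.0
(560, 800, 3)
top [([272, 230, 5, 10, 33], array([274.5, 235.1]))]
scene [([262, 157, 20, 22, 234], array([271.4, 169.9]))]
(-82, 70, 139) [497.2 129.1 139. ] top [246.3 242.6] scene [292.6 164.1]
(-82, -70, 139) [480.4  -9.8 139. ] top [299.8 248.9] scene [242.3 185.4]
(-65, 0, 185.5) [505.7  57.6 185.5] top [273.6 236.3] scene [271.7 162.6]
(-65, 0, 159.5) [505.7  57.6 159.5] top [273.7 238. ] scene [271.9 171.5]
```

View pics/v1.png

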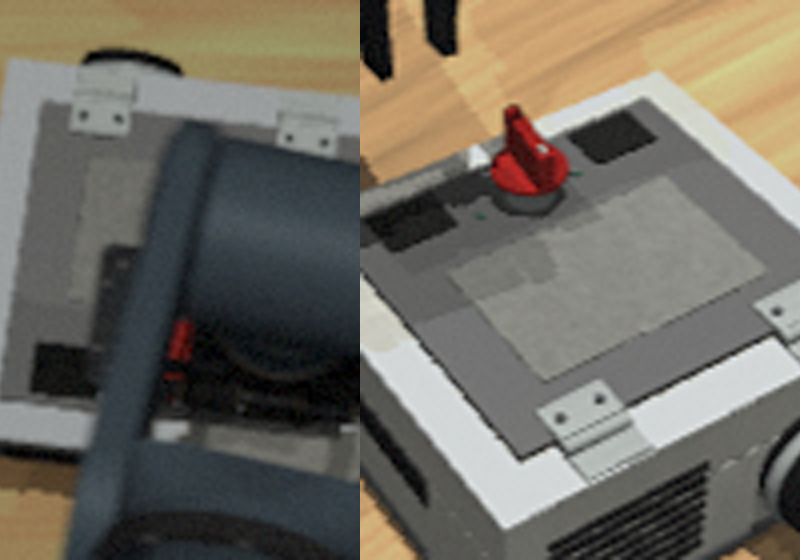

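Hatch looks shut (pads where predicted); the arm went to −y and hides the wing from the top camera. Move it to the +y side and look again.

Call:
move_arm(
  series="0 40 -10 0; 0 80 -10 0; 0 120 -10 0; 0 160 -10 0; 0 200 -10 0",
)

```text
time: 3.95
ee_pos: [506.3, 205.8, 258.8]
orientation: [180.0, 0.0, 173.1]
force: [1.4, 0.0, -0.1]
grip_width: 66.9
gripper_force: 0.0
```

Call:
move_arm(
  series="0 30 0 0; 0 40 0 0; 0 40 0 0",
)

```text
time: 4.2
ee_pos: [511.0, 245.8, 258.3]
orientation: [180.0, 0.0, 173.3]
force: [0.6, -0.3, -0.4]
grip_width: 84.1
gripper_force: 0.0
```

Run:
```python
from h import *
st()
t=read_camera('top');s=read_camera('scene');
cv2.imwrite('pics/t2.png',t);cv2.imwrite('pics/s2.png',s)
a=cv2.resize(t[215:265,235:315],None,fx=8,fy=8,interpolation=cv2.INTER_CUBIC)
cv2.imwrite('pics/v2.png',a)
for n,i in(('top',t),('scene',s)):
    h=cv2.cvtColor(i,cv2.COLOR_BGR2HSV)
    m=((h[...,0]<8)|(h[...,0]>172))&(h[...,1]>150)&(h[...,2]>60)
    k,l,q,c=cv2.connectedComponentsWithStats(m.astype(np.uint8))
    print(n,[(q[j].tolist(),c[j].round(1)) for j in range(1,k) if q[j][4]>10])
```

```text
t 4.2 p [511.  245.8 258.3] o [180.    0.  173.3] F [ 0.6 -0.3 -0.4] M [ 0.02 -0.01 -0.01] w 84.1 0.0
top [([265, 228, 17, 19, 237], array([273.2, 237.9])), ([295, 269, 8, 2, 11], array([299.2, 269.3]))]
scene [([263, 156, 19, 23, 254], array([271.3, 169.6]))]
```

View pics/v2.png

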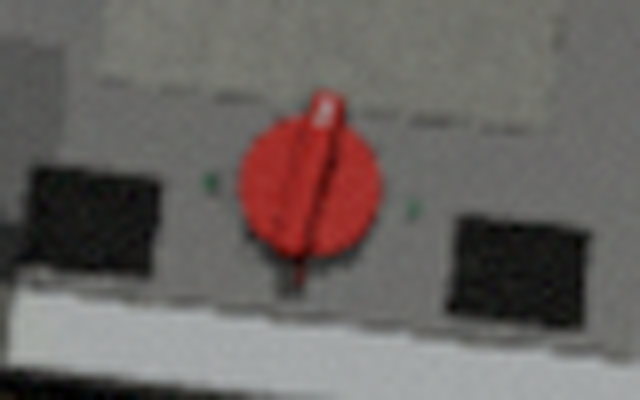

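Run:
```python
from h import *
T=lambda x,y:(235+(x+.5)/8-.5,215+(y+.5)/8-.5)
g=[onz('top',T(*p),137) for p in((210,183),(413,210))];print('green',g,(g[0]+g[1])/2)
p=[onz('top',T(*p),139) for p in((95,220),(522,270))];print('pads',p,(p[0]+p[1])/2)
f=lambda v:np.degrees(np.arctan2(v[1],v[0]))
print(f(g[0]-g[1])-90,f(p[0]-p[1])-90)
a,b=[onz('top',T(*p),185.5) for p in((327,97),(301,252))];print('bar',a,b,(a+b)/2,f(a-b),np.linalg.norm(a-b))
fl=onz('top',T(311,187),159.5);print('flange',fl)
print('to',to(505,57.5,215,173))
```

```text
green [array([511.03200889,  91.52893058, 137.        ]), array([501.94042304,  25.2408994 , 137.        ])] [506.48621597  58.38491499 137.        ]
pads [array([498.6461294 , 128.77484996, 139.        ]), array([481.92499885,  -9.87215197, 139.        ])] [490.28556413  59.451349   139.        ]
-7.809548885730777 -6.876783520384521
bar [530.13730089  52.92418388 185.5       ] [481.33766738  61.05006672 185.5       ] [505.73748414  56.9871253  185.5       ] -9.453880562275497 49.47154942214817
flange [505.924928    58.24859595 159.5       ]
to (array([ -16.3, -184.4,   43.4]), np.float64(0.003))
```

Call:
move_arm(
  series="-3 -37 8 0; -7 -77 16 0.02; -11 -117 24 0.049; -15 -155 34 0.049; -17 -187.4 43 0.049",
)

```text
time: 4.72
ee_pos: [504.8, 50.6, 215.4]
orientation: [-179.9, 0.0, 170.1]
force: [0.6, -0.5, 0.2]
grip_width: 87.3
gripper_force: 0.0
```

Call:
move_arm(
  series="0 0 0 0; 0 0 0 0",
)

```text
time: 4.88
ee_pos: [504.7, 51.5, 215.2]
orientation: [-180.0, -0.1, 169.9]
force: [-0.6, -1.3, 0.3]
grip_width: 87.0
gripper_force: 0.0
```

```bash
python3 -c "
from h import *
st();print(to(506,57.7,162,170.5))"
```

```text
t 4.88 p [504.7  51.5 215.2] o [-1.800e+02 -1.000e-01  1.699e+02] F [-0.6 -1.3  0.3] M [ 0.1  -0.01 -0.03] w 87.0 0.0
(array([-0.2,  6.3, 53.2]), np.float64(-0.011))
```

Call:
move_arm(
  series="0 3 12 -0.01; 0 6 24 -0.01; 0 6.3 36 -0.01; 0 6.3 46 -0.01; 0 6.3 53 -0.01",
)

```text
time: 5.3
ee_pos: [506.3, 61.2, 162.0]
orientation: [180.0, -0.0, 170.9]
force: [-0.4, -1.0, 0.4]
grip_width: 86.9
gripper_force: 0.0
```

Call:
move_arm(
  series="0 0 0 0; 0 0 0 0; 0 0 0 0; 0 0 0 0; 0 0 0 0",
  grip=1,
)

```text
time: 5.72
ee_pos: [507.2, 60.8, 163.1]
orientation: [180.0, 0.1, 170.8]
force: [-0.4, 0.7, -0.3]
grip_width: 61.2
gripper_force: 0.0
```

Call:
move_arm(
  series="0 0 0 0; 0 0 0 0; 0 0 0 0; 0 0 0 0; 0 0 0 0",
)

```text
time: 6.13
ee_pos: [506.7, 60.7, 162.6]
orientation: [-180.0, 0.0, 170.8]
force: [1.0, 0.1, -0.7]
grip_width: 28.4
gripper_force: 0.0
```

```bash
python3 -c "
from h import *
st()"
```

```text
t 6.13 p [506.7  60.7 162.6] o [-180.     0.   170.8] F [ 1.   0.1 -0.7] M [-0.01  0.02 -0.07] w 28.4 0.0
```

Call:
move_arm(
  series="0 -1.5 0 0; 0 -3 0 0; 0 -3 0 0; 0 -3 0 0; 0 -3 0 0",
)

```text
time: 6.55
ee_pos: [506.0, 58.2, 162.5]
orientation: [180.0, -0.0, 170.8]
force: [-1.0, 2.3, 0.3]
grip_width: 9.9
gripper_force: 30.0
```

Call:
move_arm(
  series="0 0 0 0; 0 0 0 0; 0 0 0 0; 0 0 0 0; 0 0 0 0",
)

```text
time: 6.97
ee_pos: [506.0, 58.1, 162.5]
orientation: [180.0, -0.0, 170.8]
force: [-1.3, 3.7, 0.3]
grip_width: 10.0
gripper_force: 30.0
```

```bash
python3 -c "
from h import *
st()"
```

```text
t 6.97 p [506.   58.1 162.5] o [180.   -0.  170.8] F [-1.3  3.7  0.3] M [0.69 0.09 0.01] w 10.0 30.0
```

Call:
move_arm(
  series="0 1 1 0; 0 1 1.5 0; 0 1 2 0; 0 1 2 0; 0 1 2 0",
)

```text
time: 7.38
ee_pos: [506.2, 58.2, 161.9]
orientation: [-179.9, 0.0, 170.9]
force: [-3.5, 0.6, 11.1]
grip_width: 9.3
gripper_force: 30.0
```

Call:
move_arm(
  series="0 0 0.5 0; 0 0 1 0; 0 0 1.5 0; 0 0 1.5 0; 0 0 1.5 0",
)

```text
time: 7.8
ee_pos: [506.2, 58.2, 161.5]
orientation: [-179.9, 0.0, 170.9]
force: [-5.5, 0.3, 18.3]
grip_width: 9.9
gripper_force: 30.0
```

Call:
move_arm(
  series="0.5 0 -0.7 0; 0.8 0 -1.4 0; 0.8 0 -1.4 0",
)

```text
time: 8.05
ee_pos: [506.1, 58.2, 161.9]
orientation: [-179.9, 0.1, 170.9]
force: [-2.7, 0.8, 10.0]
grip_width: 9.8
gripper_force: 30.0
```

Call:
move_arm(
  series="0 0 0 0.03; 0 0 0 0.06; 0 0 0 0.09; 0 0 0 0.12; 0 0 0 0.15",
)

```text
time: 8.47
ee_pos: [506.1, 58.4, 161.6]
orientation: [-180.0, 0.1, 162.2]
force: [-1.5, 1.0, 7.1]
grip_width: 10.0
gripper_force: 30.0
```

```bash
python3 -c "
from h import *
st()"
```

```text
t 8.47 p [506.1  58.4 161.6] o [-1.800e+02  1.000e-01  1.622e+02] F [-1.5  1.   7.1] M [0.27 0.39 0.04] w 10.0 30.0
```

Call:
move_arm(
  series="0 0 0.4 0; 0 0 0.8 0; 0 0 0.8 0",
)

```text
time: 8.72
ee_pos: [506.1, 58.4, 160.0]
orientation: [-180.0, 0.1, 162.3]
force: [-1.6, 0.2, 4.8]
grip_width: 10.0
gripper_force: 30.0
```

Call:
move_arm(
  series="0 0 1 0; 0 0 2 0; 0 0 3 0; 0 0 4 0; 0 0 5 0",
)

```text
time: 9.13
ee_pos: [506.1, 58.5, 154.8]
orientation: [-180.0, 0.1, 162.3]
force: [-1.4, -1.2, 5.0]
grip_width: 9.7
gripper_force: 30.0
```

Call:
move_arm(
  series="0 0 1 0; 0 0 2 0; 0 0 2.5 0; 0 0 3 0; 0 0 3 0",
)

```text
time: 9.55
ee_pos: [506.1, 58.4, 151.8]
orientation: [-180.0, 0.1, 162.3]
force: [-0.7, -0.3, 5.9]
grip_width: 10.0
gripper_force: 30.0
```

```bash
python3 -c "
from h import *
st()"
```

```text
t 9.55 p [506.1  58.4 151.8] o [-1.800e+02  1.000e-01  1.623e+02] F [-0.7 -0.3  5.9] M [-0.12  0.2  -0.04] w 10.0 30.0
```

Call:
move_arm(
  series="0 0 0.5 0.06; 0 0 0.5 0.14; 0 0 0.5 0.22; 0 0 0.5 0.3; 0 0 0.5 0.38",
)

```text
time: 9.97
ee_pos: [506.3, 58.7, 151.5]
orientation: [180.0, 0.1, 140.3]
force: [-0.9, 0.4, 6.0]
grip_width: 9.6
gripper_force: 30.0
```

```bash
python3 -c "
from h import *
st()"
```

```text
t 9.97 p [506.3  58.7 151.5] o [1.800e+02 1.000e-01 1.403e+02] F [-0.9  0.4  6. ] M [0.08 0.14 0.06] w 9.6 30.0
```

Call:
move_arm(
  series="0 0 0 0.08; 0 0 0 0.16; 0 0 0 0.24; 0 0 0 0.32; 0 0 0 0.4",
)

```text
time: 10.38
ee_pos: [506.5, 58.9, 151.5]
orientation: [179.9, 0.1, 117.3]
force: [-0.3, 1.2, 6.2]
grip_width: 9.4
gripper_force: 30.0
```

Call:
move_arm(
  series="0 0 0 0.08; 0 0 0 0.16; 0 0 0 0.24; 0 0 0 0.32; 0 0 0 0.4",
)

```text
time: 10.8
ee_pos: [506.9, 59.1, 151.6]
orientation: [179.8, 0.0, 94.4]
force: [0.6, 1.2, 5.6]
grip_width: 10.1
gripper_force: 30.0
```

```bash
python3 -c "
from h import *
st()"
```

```text
t 10.8 p [506.9  59.1 151.6] o [179.8   0.   94.4] F [0.6 1.2 5.6] M [0.3  0.1  0.01] w 10.1 30.0
```

Call:
move_arm(
  series="0 0 0 0.08; 0 0 0 0.16; 0 0 0 0.24; 0 0 0 0.32; 0 0 0 0.36",
)

```text
time: 11.22
ee_pos: [507.2, 59.0, 151.7]
orientation: [179.8, -0.1, 73.8]
force: [1.2, 2.0, 5.2]
grip_width: 9.7
gripper_force: 30.0
```

Call:
move_arm(
  series="0 0 0 0.04; 0 0 0 0.08; 0 0 0 0.1; 0 0 0 0.1",
)

```text
time: 11.55
ee_pos: [507.3, 59.0, 151.7]
orientation: [179.8, -0.1, 68.2]
force: [1.3, 1.5, 5.8]
grip_width: 9.8
gripper_force: 30.0
```

```bash
python3 -c "
from h import *
st()"
```

```text
t 11.55 p [507.3  59.  151.7] o [ 1.798e+02 -1.000e-01  6.820e+01] F [1.3 1.5 5.8] M [ 0.23  0.01 -0.  ] w 9.8 30.0
```

Call:
move_arm(
  series="0 0 -0.8 0; 0 0 -1.6 0; 0 0 -2.4 0; 0 0 -3 0; 0 0 -3 0",
)

```text
time: 11.97
ee_pos: [507.3, 59.0, 154.6]
orientation: [179.8, -0.1, 68.3]
force: [2.7, 2.7, 5.2]
grip_width: 9.8
gripper_force: 30.0
```

Call:
move_arm(
  series="0 0 -0.5 0; 0 0 -1 0; 0 0 -1 0",
)

```text
time: 12.22
ee_pos: [507.2, 58.9, 155.2]
orientation: [179.8, -0.1, 68.3]
force: [4.1, 3.1, 1.7]
grip_width: 9.8
gripper_force: 30.0
```

```bash
python3 -c "
from h import *
st()"
```

```text
t 12.22 p [507.2  58.9 155.2] o [ 1.798e+02 -1.000e-01  6.830e+01] F [4.1 3.1 1.7] M [ 0.33 -0.72 -0.03] w 9.8 30.0
```

Call:
move_arm(
  series="0 0 0 0; 0 0 0 0; 0 0 0 0; 0 0 0 0; 0 0 0 0",
  grip=0.5,
)

```text
time: 12.63
ee_pos: [504.5, 58.8, 154.6]
orientation: [-179.9, 0.1, 68.3]
force: [0.3, 0.2, -0.3]
grip_width: 35.3
gripper_force: 0.0
```

Call:
move_arm(
  series="0 0 0 0; 0 0 -10 0; 0 0 -30 0; 0 0 -60 0; 0 0 -90 0",
)

```text
time: 13.05
ee_pos: [504.8, 59.0, 246.2]
orientation: [-179.9, 0.0, 68.3]
force: [0.2, -0.1, 0.4]
grip_width: 43.5
gripper_force: 0.0
```

```bash
python3 -c "
from h import *
st();print(to(440,320,260))"
```

```text
t 13.05 p [504.8  59.  246.2] o [-179.9    0.    68.3] F [ 0.2 -0.1  0.4] M [-0.08  0.05 -0.05] w 43.5 0.0
(array([ 218.6, -156.8,  -13.6]), 0)
```

Call:
move_arm(
  series="32 -23 -3 0; 64 -46 -6 0; 96 -69 -9 0; 128 -92 -12 0; 158 -113 -14 0",
)

```text
time: 13.47
ee_pos: [458.3, 249.2, 260.5]
orientation: [180.0, -0.0, 68.3]
force: [0.4, 0.1, 0.5]
grip_width: 43.6
gripper_force: 0.0
```

Call:
move_arm(
  series="20 -14 0 0; 40 -28 0 0; 40 -28 0 0; 40 -28 0 0",
)

```text
time: 13.8
ee_pos: [447.3, 295.8, 259.7]
orientation: [180.0, 0.0, 68.5]
force: [0.1, -0.9, -0.7]
grip_width: 43.4
gripper_force: 0.0
```

Run:
```python
from h import *
st()
t=read_camera('top');s=read_camera('scene')
a=cv2.resize(t[205:275,235:315],None,fx=5,fy=5,interpolation=cv2.INTER_CUBIC)
b=cv2.resize(s[135:205,232:312],None,fx=5,fy=5,interpolation=cv2.INTER_CUBIC)
cv2.imwrite('pics/v3.png',np.hstack([a,b]))
h=cv2.cvtColor(s,cv2.COLOR_BGR2HSV)
```

```text
t 13.8 p [447.3 295.8 259.7] o [180.    0.   68.5] F [ 0.1 -0.9 -0.7] M [-0.06  0.13  0.02] w 43.4 0.0
```

View pics/v3.png

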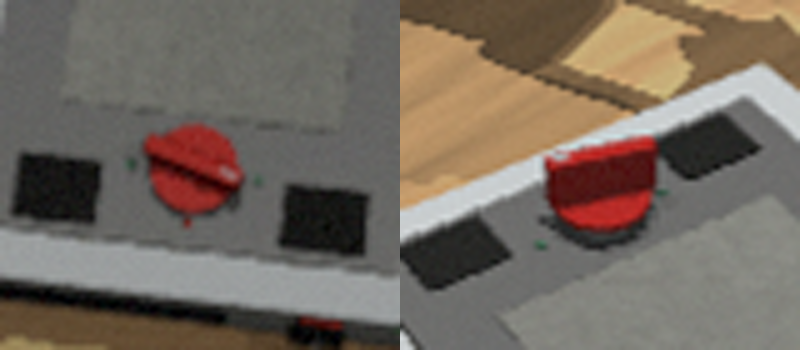

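The pictures show the wing across the hatch at about 1.8 rad and sitting roughly 7 mm lower, with the hatch flush. The force curve matches a hooked stud.

```bash
python3 -c "
from plant import close_job
print(close_job())"
```

```text
the job is handed in; nothing more can be done
None
```

The hatch is shut and the wing fastener pushed in, turned into its detent and let go; I handed the job in after about 14 s of robot time, and no verdict came back. The camera and force readings put the wing at about 1.8 rad and about 7 mm in.

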